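# Fetch the tube lamp from the sliding-door case for the lantern

### The arm

A 6-joint arm with a two-finger parallel gripper is mounted at the origin on the work surface. World frame = base frame: x ahead of the robot, y to its left, z up, the work surface at z = 0. Lengths are in mm, angles in degrees, forces in N, time in s.
With the tool pointing down it reaches from about 300 to 850 mm from the base axis. Payload 4.2 kg.
Tool frame: the origin (TCP) lies midway between the tips of the shut fingers; the grasp point (between the pads) lies 19 mm behind it; z points along the fingers, y is the line along which they close (so a half turn about z gives the same grasp; the last joint's range is limited). The gripper opens to 91 mm and grips with 3 to 60 N. Pads are 32 mm wide; open, the fingers measure 118 mm over their backs; the gripper's body (76 mm by 178 mm) begins 60 mm behind the grasp point.
Start: joints at [75.86, 18.312, 89.639, -0, 72.044, -1.146], TCP at [129.296, 560.291, 213.976] pointing down, gripper open.
Joint ranges: [-177.97, 177.97], [-48.28, 115.42], [12.27, 149.76], [-77.06, 257.06], [2.81, 150.46], [-146.56, 146.56]. Speed limits (degrees/s): [147.25, 147.25, 180, 180, 180, 180].

### API

Orientations are given as [roll, pitch, yaw] about the fixed x, y, z axes, in that order (R = Rz(yaw) Ry(pitch) Rx(roll)).
In Python, from workcell import env gives the robot as it stands. The module is installed in compiled form; this text tells all that it offers.
- The arm moves only by the tool send_rows, never from a script. Its argument "motion" is a list of rows, each an object of numbers: "tx", "ty", "tz": the shift along the tool's x, y, z in units of 500 mm (1.0 is 500 mm); "rx", "ry", "rz": the turn, a rotation vector about the tool's x, y, z in units of 30 degrees (1.0 is 30 degrees); "gripper": the closure, from -1 (fully open) to 1 (shut). In form: [{"tx": .., "ty": .., "tz": .., "rx": .., "ry": .., "rz": .., "gripper": ..}, ...]. A call has 1 to 12 rows; each row shifts and turns the commanded pose from where the row before left it, along the tool's axes as they then stand; what a row does not reach is not made up. A row lasts 1/8 s, in which the tool goes at most 62.5 mm and 10.7 degrees, less where a joint would pass 70% of its speed; a pose out of reach is approached as far as the arm can. A call with a number of a shift or a turn outside -1 to 1 is refused whole. A call with a gripper value outside its range is refused whole. The fingers move at their own pace and stop on an object; "grip_force" is the grip in N (left out, the last holds). Time passes only in rows, so rows that do not move let the fingers close. It gives the time, the measured TCP pose, the force, the opening and the grip force at its end, in the units of the state.
- env.state(): the state, without advancing time (a new reading comes with each control period).
- env.grab_frame(name): name is "scene" or "top" or "wrist"; returns a dict with "frame" (400x640x3 uint8, red, green, blue), "vertical_fov" (degrees; the focal length in pixels is half the picture's height over the tangent of half this angle, whatever the lens; pixels are square), "cx", "cy" (the principal point, pixels), "rvec" (rotation vector, rad) and "tvec" (3), from world to camera coordinates, as OpenCV has them; the wrist camera has in their place "T_tool_cam" (4x4, takes a point from camera to tool coordinates, whose origin is the TCP and whose axes are the flange's). Camera axes: x right, y down, z forward; pixel columns grow to the right and rows downward; lengths in mm; the calibration is good to about 2 mm. A picture is of the moment at which its call begins: read the wrist's pose just before it. There is no depth.
- env.job_done(): hands the job in; it is judged then, once.
The state is a dict: "time_s": time; "qpos": joint angles; "qvel": joint speeds; "effort": joint torques, N m; "ee_pos": TCP position; "ee_rot": TCP orientation; "force": force on the tool from outside, world axes, zero at the start; "torque": the same for the moment, N m; "gripper_width": finger opening in mm; "gripper_force": force on a finger pad.
Only numpy, scipy, OpenCV 4.12 (cv2) and the standard library are available. Lean on these libraries where they do the work, as an engineer would, in place of code of your own. Each camera call takes 0.05 s, during which the arm holds its last target. There are 200 camera calls.

### The job

Slide aside the case door that the straight tube lamp stands behind (past the other door, which stays shut), take the lamp out and set it down gently, upright and centred, on the round brass plate of the half-built lantern, and let go without dropping it. Then slide that door fully shut again. Leave the globe lamp in the case and the things on the bench as they are.

Things in the scene. Friction and masses are not known exactly. Their poses are not given: they have to be found in the camera images.
- case: Wooden parts case fixed to the bench: 456 mm wide (its y), 270 deep (its x, -140 to +130). Origin on the bench under it; +x to its back, +y to the left as the robot sees it, z up. Its front slopes back at 32 deg from level and is closed by two framed clear doors, 230 x 190 mm, 8 thick, that slide along y: the left one (y -10 to 220) runs 3 mm above the right one (y -220 to 10).
- sill (a point): Middle of the foot of the sloping front, at x=-135, y=0, z=45 mm in the case frame: from here the underside of the lower (right) door rises at 32 deg from level to x=26, z=146. Site axes: x up the slope, y the case's y, z the outward normal of the doors, (-0.53, 0, 0.85) in the case frame.
- inside (a point): Middle of the case's level floor, 12 mm above the bench (case x=0, y=0). A 6 mm divider at y=0, up to 102 mm high, parts the left and right compartments. A clear roof (z=149) covers all behind x=26 mm. Axes as the case's.
- shelf_edge (a point): Middle of the front edge, underside, of the wooden upper shelf on posts above the case: case x=+10, y=0, z=220 mm; shelf 12 mm thick, tins on it up to z=272. The lamps stand nearly under this edge, so a tool pointing straight down strikes it; one leaning about 32 deg, along the normal of the doors, passes.
- left_door (a joint): Left (upper) door's slide in m: 0 shut, grows as it slides to the case's -y (over the right door), 0.165 fully open, which leaves y=55 to 220 mm open. Friction about 1.5 N; stays where left.
- right_door (a joint): Right (lower) door's slide in m: 0 shut, grows as it slides to the case's +y (beneath the left door), 0.165 fully open, which leaves y=-220 to -55 mm open. Friction about 1.5 N; stays where left.
- left_door_pull (a point): Middle of the outer edge of the left door's pull; moves with the door. The pull is a flat steel fin, 10 mm thick along y, 40 mm long up the slope, standing square off the door 39 mm above its surface, 24 mm from the door's left edge. Site axes: x up the slope, y the case's y, z the outward normal of the door.
- right_door_pull (a point): The same for the right door: fin 24 mm from its right edge, 50 mm above the right door's surface (which lies lower), so that both fins end at the same level, 39 mm above the left door's surface. Same axes.
- tube_lamp: The lamp to fetch: straight white tube, 34 mm diameter, on a brass foot 48 mm diameter and 10 mm high; 95 mm high in all (tube sides straight from 10 to 88 mm), about 0.14 kg, stands upright on the case floor in one of the two compartments. Origin: centre of its underside; z up along the tube.
- globe_lamp: The other lamp, to be left alone: white ball of 62 mm on a brass foot 48 mm across, 82 mm high, in the other compartment. Origin: centre of its underside.
- lantern: Half-built lantern: dark red square base board 110 x 110 mm, 18 mm thick, with a square stub post 11 mm thick, rising to 48 mm above the bench, at each corner (posts 47 mm from the middle along x and y); fixed to the bench in front of the case, on the left or on the right. Origin: on the bench under its centre, z up.
- plate (a point): Centre of the top face of the round brass plate (80 mm diameter) in the middle of the lantern, 21 mm above the bench; z up. The whole foot of the lamp belongs on it.
- tray: Bystander: plain plywood tray, 100 x 110 x 28 mm, on the bench on the other side than the lantern. Origin: centre of underside.
- cup: Bystander: paper cup, 72 mm across, 85 mm high. Origin: centre of underside.
- driver: Bystander: screwdriver lying on the bench. Origin: under its middle.
There are look-alikes about, which are no part of the job. What is meant by the lantern is not orange, and is the larger of those in its own colour.

How it is judged (in metres and radians):
On the way, in this order (a step that is already met when the one before it is completed fails the run):
1. the door in front of the tube lamp is slid open by at least 120 mm (((y of tube_lamp in the frame of case above 0 m and value of joint left_door above 0.12 m) or (y of tube_lamp in the frame of case below 0 m and value of joint right_door above 0.12 m))), for 0.1 s.
2. the tube lamp is lifted out of the case (its foot more than 80 mm above the bench, or in front of the case) ((height (world z) of tube_lamp above 0.08 m or x of tube_lamp in the frame of case below -0.17 m)), for 0.1 s.
3. the tube lamp stands on the brass plate, within 15 mm of its centre, upright within 0.1 rad, let go, with the case not yet shut (horizontal distance between tube_lamp and plate below 0.015 m and height (world z) of tube_lamp between 0.017 and 0.027 m and angle between tube_lamp's own z axis and vertical below 0.1 rad and contact force between the fingers and tube_lamp below 0.2 N and linear speed of tube_lamp below 0.03 m/s and value of joint any of left_door, right_door above 0.03 m), for 0.2 s.
At the end, for the whole second after the job is handed in: The tube lamp stands released and at rest on the brass plate, within 15 mm of its centre and upright within 0.1 rad; both doors are shut to within 8 mm; the globe lamp stands upright within 20 mm of where it was (horizontal distance between tube_lamp and plate below 0.015 m and height (world z) of tube_lamp between 0.017 and 0.027 m and angle between tube_lamp's own z axis and vertical below 0.1 rad and contact force between the fingers and tube_lamp below 0.2 N and linear speed of tube_lamp below 0.03 m/s and value of joint each of left_door, right_door below 0.008 m and distance of globe_lamp from where it was at the start of the episode below 0.02 m and angle between globe_lamp's own z axis and vertical below 0.2 rad); the robot touches nothing.
It fails at once if the tube lamp is dropped onto the lantern (let go and faster than 0.35 m/s there) (horizontal distance between tube_lamp and plate below 0.08 m and contact force between the fingers and tube_lamp below 0.1 N and linear speed of tube_lamp above 0.35 m/s).
It fails at once if the tube lamp is tipped over (more than 60 deg) (angle between tube_lamp's own z axis and vertical above 1.05 rad).
It fails at once if the globe lamp is moved more than 25 mm or tipped (distance of globe_lamp from where it was at the start of the episode above 0.025 m or angle between globe_lamp's own z axis and vertical above 0.5 rad).
It fails at once if the other door is opened (more than 30 mm) while the lamp stands in the case (height (world z) of tube_lamp below 0.03 m and x of tube_lamp in the frame of case above -0.1 m and ((y of tube_lamp in the frame of case above 0 m and value of joint right_door above 0.03 m) or (y of tube_lamp in the frame of case below 0 m and value of joint left_door above 0.03 m))).
It fails at once if tray, cup or screwdriver is moved more than 30 mm (distance of any of tray, cup, driver from where it was at the start of the episode above 0.03 m).
It also fails if it takes over 64 s, if anything falls off the work surface, if the arm or the gripper's body presses on something with over 40 N, if the wrist force passes 120 N, or if a joint passes its speed limit or range.

## Working session

There is one attempt and no reset: what is moved stays moved. The work goes in short steps, Python scripts to look and compute and a tool call to move; the robot and the scene stay as the last step left them, time stands still between calls to the robot, and variables do not carry over. Pictures are saved under pics/ and viewed, at most 10 in all, crops included, and the job is handed in when it is done.

Besides the shell and the picture viewer there is one more tool, called after "Call:" as name([rows], argument=value, ...), one row to a line, values as JSON. send_rows: Moves the arm, as the interface text tells. Shifts and turns lie within -1 to 1; 1 stands for 500 mm of shift or 30 degrees of turn. Its arguments: {"type":"object","properties":{"motion":{"type":"array"},"grip_force":{"type":"number"}},"required":["motion"]}

```bash
mkdir -p pics
cat > h.py <<'E'
import numpy as np, cv2
from workcell import env
from scipy.spatial.transform import Rotation as R
def grab(n):
    s=env.state(); g=env.grab_frame(n); f=g['frame']; h=f.shape[0]
    F=h/2/np.tan(np.radians(g['vertical_fov'])/2)
    K=np.array([[F,0,g['cx']],[0,F,g['cy']],[0,0,1]])
    if 'rvec' in g:
        Rm=cv2.Rodrigues(np.array(g['rvec'],float))[0]; t=np.array(g['tvec'],float).ravel()
    else:
        T=np.eye(4); T[:3,:3]=R.from_euler('xyz',s['ee_rot'],degrees=True).as_matrix(); T[:3,3]=s['ee_pos']
        M=np.linalg.inv(T@np.array(g['T_tool_cam'])); Rm=M[:3,:3]; t=M[:3,3]
    return f,K,Rm,t
def save(n,f): cv2.imwrite('pics/'+n,cv2.cvtColor(f,cv2.COLOR_RGB2BGR))
def ray(c,uv):
    f,K,Rm,t=c; d=Rm.T@np.linalg.inv(K)@np.array([uv[0],uv[1],1.]); return -Rm.T@t,d/np.linalg.norm(d)
def onz(c,uv,z):
    o,d=ray(c,uv); return o+d*(z-o[2])/d[2]
def proj(c,P):
    f,K,Rm,t=c; p=(K@(Rm@np.atleast_2d(P).T+t[:,None])).T; return p[:,:2]/p[:,2:]
def tri(rays):
    A=sum(np.eye(3)-np.outer(d,d) for o,d in rays); b=sum((np.eye(3)-np.outer(d,d))@o for o,d in rays); return np.linalg.solve(A,b)
E
python3 - <<'E'
from h import *
import pickle
for n in('scene','top'):
    c=grab(n); save(n+'0.png',c[0]); pickle.dump(c,open(n+'0.pkl','wb'))
    print(n,c[1][0,0],c[1][:2,2],-c[2].T@c[3])
print(env.state())
E
```

```text
scene 379.7591139369016 [319.60633149 203.10233098] [ 632.01587554  408.58154994 1221.9621467 ]
top 409.4387627388754 [320.14958358 198.36062732] [2.26726177e+02 6.38735412e-01 1.40897753e+03]
{'time_s': 0.1, 'qpos': array([ 7.58619787e+01,  1.83488515e+01,  8.96988187e+01, -8.92304639e-04,
        7.20452711e+01, -1.14490703e+00]), 'qvel': array([ 0.0054657 , -0.02574018, -0.2328957 ,  0.05991314, -0.02102548,
        0.05176784]), 'effort': array([-2.12136952e-04, -4.13330519e+01, -2.32508880e+01,  7.28525757e-02,
        4.23143548e-02, -3.83867155e-05]), 'ee_pos': array([129.16291801, 559.83960883, 213.19965781]), 'ee_rot': array([-1.79907060e+02, -1.00883245e-03,  1.67007161e+02]), 'force': array([-0.24744496, -0.12035725,  0.2562437 ]), 'torque': array([-0.01640213,  0.0134466 ,  0.01883737]), 'gripper_force': 0.0, 'gripper_width': 90.90152153956504}
```

View pics/scene0.png

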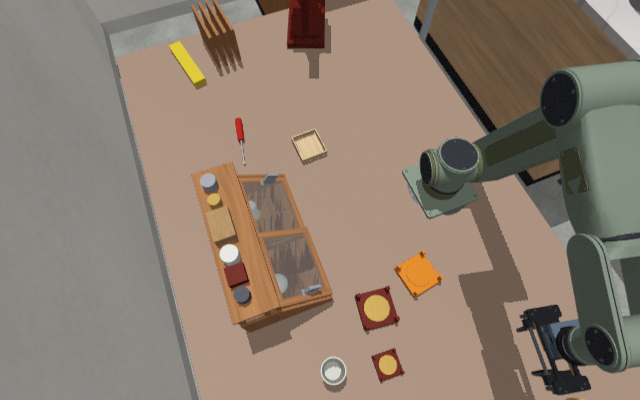

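View pics/top0.png

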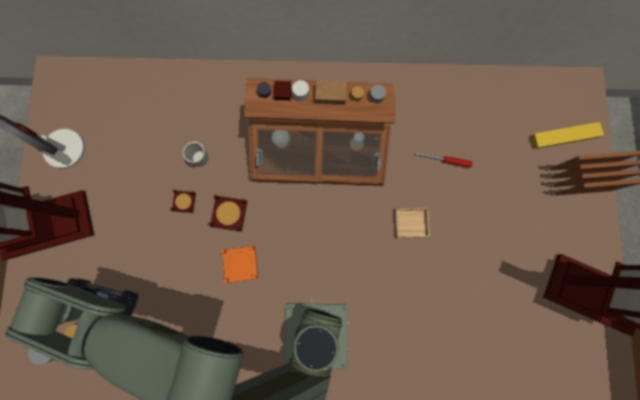

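Top view: case doors at about x 250–388, y 125–183. The large dark red lantern is at (228,213), left of the case; the lamps are at (281,138) and (358,141). I'll zoom in on the case.

Run:
```python
from h import *
import pickle
t=pickle.load(open('top0.pkl','rb'));s=pickle.load(open('scene0.pkl','rb'))
a=cv2.resize(t[0][75:190,240:400],None,fx=4,fy=4,interpolation=cv2.INTER_CUBIC)
b=cv2.resize(s[0][160:330,190:335],None,fx=3,fy=3,interpolation=cv2.INTER_CUBIC)
im=np.zeros((560,800,3),np.uint8)
a=cv2.resize(t[0][115:190,240:400],None,fx=2.8,fy=2.8,interpolation=cv2.INTER_CUBIC)
b=cv2.resize(s[0][160:330,235:335],None,fx=3.3,fy=3.3,interpolation=cv2.INTER_CUBIC)
im[:a.shape[0],:a.shape[1]]=a; im[:b.shape[0]-1,460:460+b.shape[1]]=b[:560]
save('crop1.png',im)
for c,n in((t,'top'),(s,'scene')):
    hsv=cv2.cvtColor(c[0],cv2.COLOR_RGB2HSV)
    m=cv2.inRange(hsv,(17,120,120),(30,255,255))
    k,_,st,ce=cv2.connectedComponentsWithStats(m)
    for i in range(1,k):
        if st[i,4]>60: print(n,ce[i],st[i],onz(c,ce[i],21))
```

```text
top [357.22772277  91.9009901 ] [352  87  11  11 101] [ 848.43920628 -133.46297287   21.        ]
top [568.75549188 134.14422159] [ 534  122   70   26 1047] [ 705.28275062 -884.66541757   21.        ]
top [182.84269663 200.99438202] [176 194  15  15 178] [440.15837811 462.99972323  21.        ]
top [227.80339806 212.81067961] [217 202  23  23 412] [402.22606614 307.17887755  21.        ]
top [ 70.12 330.49] [ 64 324  13  14 100] [  8.26393538 797.10874305  21.        ]
scene [186.38135593  62.26610169] [169  41  37  44 590] [ 700.68495603 -880.33844647   21.        ]
scene [213.0962963  198.97037037] [207 193  14  13 135] [ 766.99349329 -236.89374583   21.        ]
scene [376.30185185 307.77407407] [364 295  26  27 540] [401.02351305 309.403231    21.        ]
scene [387.34035088 364.40701754] [379 355  18  20 285] [440.77257341 466.74165945  21.        ]
```

View pics/crop1.png

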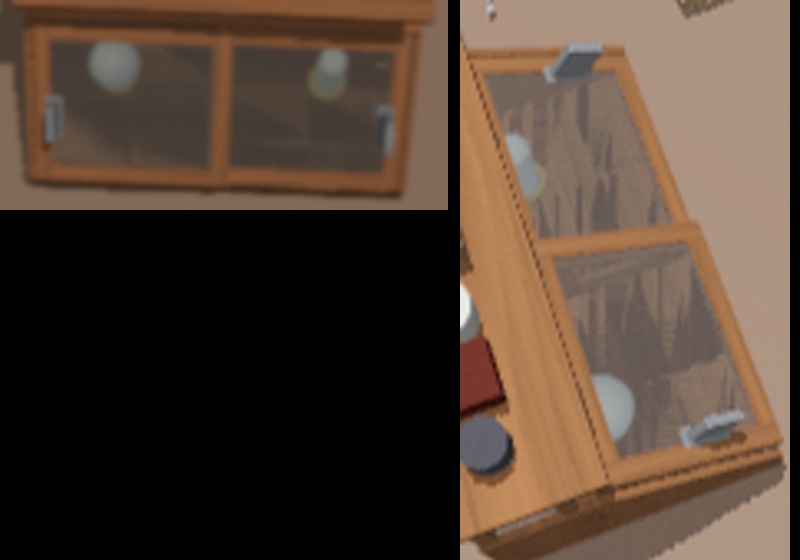

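Right compartment (crop ~(328,72)) holds the tube, left (115,65) the globe, so the right door is the one to open. The fins are at crop (55,118) and (385,130). Next: a rough case pose and the wrist camera geometry.

Run:
```python
from h import *
import pickle
t=pickle.load(open('top0.pkl','rb'));s=pickle.load(open('scene0.pkl','rb'))
T=lambda u,v:(u/2.8+240,v/2.8+115); S=lambda u,v:((u-460)/3.3+235,v/3.3+160)
for n,a,b in(('Rfin',T(387,122),S(582,52)),('Lfin',T(55,112),S(720,420)),('FL',T(30,181),S(781,440)),('FR',T(403,190),S(690,222)),('top tubelamp',T(334,60),S(512,145))):
    r=[ray(t,a),ray(s,b)]; print(n,tri(r).round(1),onz(t,a,55).round(1),onz(s,b,55).round(1))
np.set_printoptions(suppress=True,precision=3)
print(env.grab_frame('wrist')['T_tool_cam'])
```

```text
Rfin [ 562.  -183.1  148.1] [ 593.6 -202.4   55. ] [ 549.9 -227.6   55. ]
Lfin [569.4 195.2 138.9] [598.3 202.1  55. ] [558.4 184.9  55. ]
FL [512.2 225.9  62.1] [512.  228.6  55. ] [513.1 223.1  55. ]
FR [ 524.7 -196.4 -252.3] [ 509.4 -221.2   55. ] [513.5  -7.6  55. ]
top tubelamp [ 652.1 -130.8  105.8] [ 670.9 -137.6   55. ] [ 651.1 -153.4   55. ]
[[  -0.001   -0.968   -0.252   71.217]
 [   1.      -0.001    0.001   -0.192]
 [  -0.001   -0.252    0.968 -170.387]
 [   0.       0.       0.       1.   ]]
```

Call:
send_rows([
  {"rz": -0.205},
  {"rz": -0.205},
  {"ry": -0.267},
  {"ry": -0.267},
  {"ry": -0.267},
  {"ry": -0.267},
  {"tx": -0.045,"ty": -0.083,"tz": 0.022},
  {"tx": -0.045,"ty": -0.083,"tz": 0.022},
  {"tx": -0.045,"ty": -0.083,"tz": 0.022},
  {"tx": -0.045,"ty": -0.083,"tz": 0.022},
  {"tx": -0.045,"ty": -0.083,"tz": 0.022},
  {"tx": -0.045,"ty": -0.083,"tz": 0.022},
])

```text
invalid input at $.motion[0]: expected keys tx, ty, tz, rx, ry, rz, gripper
```

Call:
send_rows([
  {"tx": -0.045,"ty": -0.083,"tz": 0.022},
  {"tx": -0.045,"ty": -0.083,"tz": 0.022},
  {"tx": -0.045,"ty": -0.083,"tz": 0.022},
  {"tx": -0.045,"ty": -0.083,"tz": 0.022},
  {"tx": -0.045,"ty": -0.083,"tz": 0.022},
  {"tx": -0.045,"ty": -0.083,"tz": 0.022},
  {"tx": -0.045,"ty": -0.083,"tz": 0.022},
  {"tx": -0.045,"ty": -0.083,"tz": 0.022},
  {"tx": -0.045,"ty": -0.083,"tz": 0.022},
  {},
  {},
])

```text
invalid input at $.motion[0]: expected keys tx, ty, tz, rx, ry, rz, gripper
```

Run:
```python
from h import *
import pickle
c=grab('wrist'); save('w1.png',c[0]); pickle.dump(c,open('w1.pkl','wb'))
print(c[1][0,0],-c[2].T@c[3]); s=env.state(); print(s['ee_pos'],s['ee_rot'],s['qpos'],s['time_s'])
```

```text
289.99537832486993 [ 59.81429097 575.96184227 383.71629841]
[129.24047122 559.9888457  213.43392785] [-1.79938493e+02 -9.66201976e-04  1.67003062e+02] [ 7.58577725e+01  1.83385992e+01  8.96794158e+01 -2.76858874e-04
  7.20434988e+01 -1.14520449e+00] 0.2
```

View pics/w1.png

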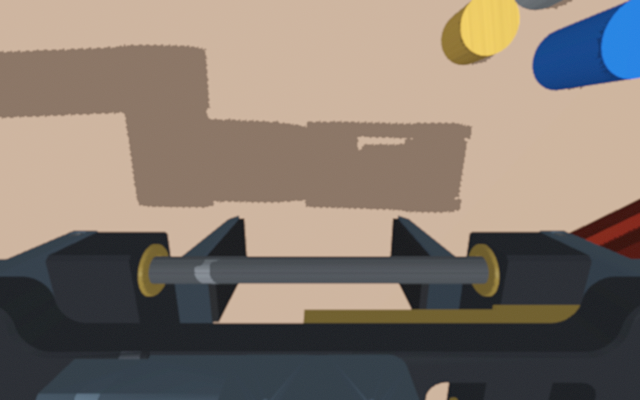

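Wrist view: the fingers fill the middle and bottom (rows 220–320), and the scene shows above row 220. I need all keys in every row, and a viewing pose further forward.

Call:
send_rows([
  {"tx": 0,"ty": 0,"tz": 0,"rx": 0,"ry": 0,"rz": -0.205,"gripper": -1},
  {"tx": 0,"ty": 0,"tz": 0,"rx": 0,"ry": 0,"rz": -0.205,"gripper": -1},
  {"tx": 0,"ty": 0,"tz": 0,"rx": 0,"ry": -0.267,"rz": 0,"gripper": -1},
  {"tx": 0,"ty": 0,"tz": 0,"rx": 0,"ry": -0.267,"rz": 0,"gripper": -1},
  {"tx": 0,"ty": 0,"tz": 0,"rx": 0,"ry": -0.267,"rz": 0,"gripper": -1},
  {"tx": 0,"ty": 0,"tz": 0,"rx": 0,"ry": -0.267,"rz": 0,"gripper": -1},
  {"tx": -0.058,"ty": -0.078,"tz": 0.018,"rx": 0,"ry": 0,"rz": 0,"gripper": -1},
  {"tx": -0.058,"ty": -0.078,"tz": 0.018,"rx": 0,"ry": 0,"rz": 0,"gripper": -1},
  {"tx": -0.058,"ty": -0.078,"tz": 0.018,"rx": 0,"ry": 0,"rz": 0,"gripper": -1},
  {"tx": -0.058,"ty": -0.078,"tz": 0.018,"rx": 0,"ry": 0,"rz": 0,"gripper": -1},
  {"tx": -0.058,"ty": -0.078,"tz": 0.018,"rx": 0,"ry": 0,"rz": 0,"gripper": -1},
  {"tx": -0.058,"ty": -0.078,"tz": 0.018,"rx": 0,"ry": 0,"rz": 0,"gripper": -1},
])

```text
time_s: 1.7
ee_pos: [303.1, 322.8, 260.7]
ee_rot: [180.0, 32.1, 179.3]
force: [1.2, -0.1, -0.2]
gripper_width: 91.1
gripper_force: 0.0
```

Call:
send_rows([
  {"tx": -0.058,"ty": -0.078,"tz": 0.018,"rx": 0,"ry": 0,"rz": 0,"gripper": -1},
  {"tx": -0.058,"ty": -0.078,"tz": 0.018,"rx": 0,"ry": 0,"rz": 0,"gripper": -1},
  {"tx": -0.058,"ty": -0.078,"tz": 0.018,"rx": 0,"ry": 0,"rz": 0,"gripper": -1},
  {"tx": -0.058,"ty": -0.078,"tz": 0.018,"rx": 0,"ry": 0,"rz": 0,"gripper": -1},
  {"tx": -0.058,"ty": -0.078,"tz": 0.018,"rx": 0,"ry": 0,"rz": 0,"gripper": -1},
  {"tx": -0.058,"ty": -0.078,"tz": 0.018,"rx": 0,"ry": 0,"rz": 0,"gripper": -1},
  {"tx": -0.058,"ty": -0.078,"tz": 0.018,"rx": 0,"ry": 0,"rz": 0,"gripper": -1},
  {"tx": -0.058,"ty": -0.078,"tz": 0.018,"rx": 0,"ry": 0,"rz": 0,"gripper": -1},
  {"tx": -0.058,"ty": -0.078,"tz": 0.018,"rx": 0,"ry": 0,"rz": 0,"gripper": -1},
  {"tx": -0.058,"ty": -0.078,"tz": 0.018,"rx": 0,"ry": 0,"rz": 0,"gripper": -1},
  {"tx": 0,"ty": 0,"tz": 0,"rx": 0,"ry": 0,"rz": 0,"gripper": -1},
])

```text
time_s: 3.08
ee_pos: [592.9, -72.2, 338.0]
ee_rot: [-180.0, 32.0, 179.1]
force: [-0.3, -0.6, -0.3]
gripper_width: 91.3
gripper_force: 0.0
```

Run:
```python
from h import *
import pickle
c=grab('wrist'); save('w2.png',c[0]); pickle.dump(c,open('w2.pkl','wb'))
print(-c[2].T@c[3]); s=env.state(); print(s['ee_pos'],s['ee_rot'],s['qpos'],s['time_s'])
```

```text
[441.81189863 -69.81962657 444.83320665]
[591.52146714 -70.59109125 337.26558681] [179.95666653  31.94491262 179.1429407 ] [ -10.92520444    1.57642902  100.20079666    7.33468062   46.91711127
 -103.59321443] 3.125
```

View pics/w2.png

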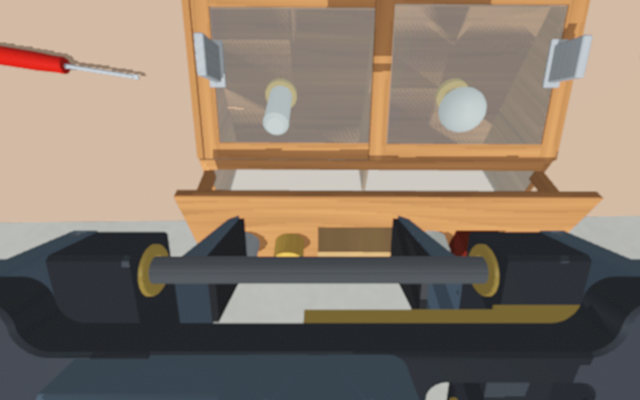

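Wrist view: tube lamp foot at (281,94) with its top end at (276,127), in the right (image left) compartment; globe at (462,107). Right fin's outer edge is near x 195–203, y 33–85; left fin's near (587,57). Shelf front edge runs (177,195)–(600,196).

Run:
```python
from h import *
import pickle
c=pickle.load(open('w2.pkl','rb'));t=pickle.load(open('top0.pkl','rb'));s=pickle.load(open('scene0.pkl','rb'))
for z in(220,):
    a,b=onz(c,(177,195),z),onz(c,(600,196.5),z); print('shelf',a.round(1),b.round(1),np.degrees(np.arctan2((b-a)[0],(b-a)[1])))
for p in((200,160),(557,158)):print('door top',onz(c,p,155).round(1))
for p in((199,57),(587,57)):print('fin',onz(c,p,145).round(1))
print('tri fins', tri([ray(c,(199,57)),ray(s,((582-460)/3.3+235,52/3.3+160)),ray(t,(387/2.8+240,122/2.8+115))]), tri([ray(c,(587,57)),ray(s,((720-460)/3.3+235,420/3.3+160)),ray(t,(55/2.8+240,112/2.8+115))]))
print('lamp foot',onz(c,(281,94),22).round(1),'top',onz(c,(276,124),107).round(1),'globe',onz(c,(462,107),12+51).round(1))
im=np.hstack([cv2.resize(c[0][20:140,170:260],None,fx=4.4,fy=4.4,interpolation=cv2.INTER_CUBIC),cv2.resize(c[0][20:140,520:610],None,fx=4.4,fy=4.4,interpolation=cv2.INTER_CUBIC)])
save('crop2.png',im);print(im.shape)
```

```text
shelf [ 666.2 -228.9  220. ] [677.1 239.2 220. ] 1.3400712592319481
door top [ 669.2 -222.5  155. ]
door top [674.1 226.7 155. ]
fin [ 549.5 -188.7  145. ]
fin [556.3 193.7 145. ]
tri fins [ 559.74784974 -188.8929615   136.30098734] [565.5852818  196.35077235 139.9678547 ]
lamp foot [ 649.4 -129.5   22. ] top [ 648.9 -128.7  107. ] globe [653.2 132.1  63. ]
(528, 792, 3)
```

View pics/crop2.png

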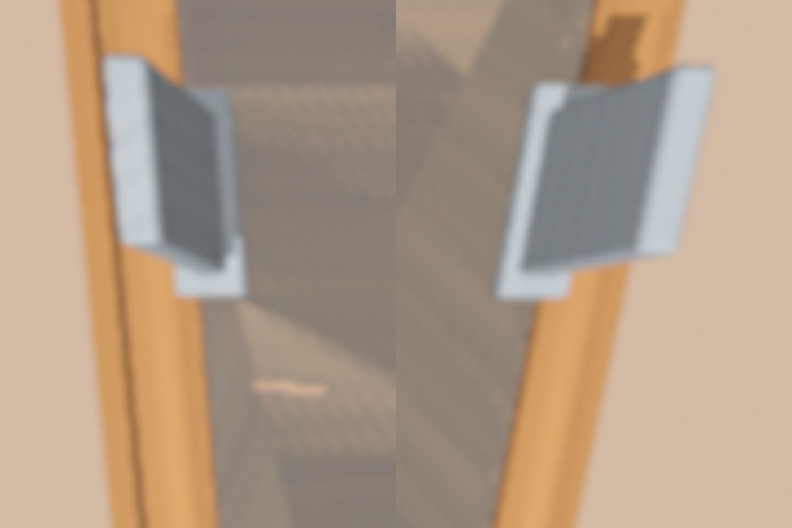

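Both fins show clearly: right outer face has crop corners (105,57),(148,57),(162,245),(122,245); left (676,66),(715,66),(676,250),(637,255).

```bash
cat >> h.py <<'E'
YAW=-1.25; O=np.array([661.7,5.3,0.]); C=R.from_euler('z',YAW,degrees=True).as_matrix()
a=np.radians(32); U=np.array([np.cos(a),0,np.sin(a)]); N=np.array([-np.sin(a),0,np.cos(a)]); SILL=np.array([-135,0,45.])
def case2w(p): return O+C@np.asarray(p,float)
def w2case(p): return C.T@(np.asarray(p)-O)
def onplane(c,uv,h):   # plane h above sill underside; returns case frame point
    o,d=ray(c,uv); n=C@N; return w2case(o+d*((case2w(SILL+h*N)-o)@n)/(d@n))
def need(p,yaw=180+YAW,lean=32):  # target TCP in world -> tool shifts in units, rot
    s=env.state(); A=R.from_euler('xyz',s['ee_rot'],degrees=True)
    G=R.from_euler('xyz',[180,lean,yaw],degrees=True)
    d=A.inv().apply(np.asarray(p)-s['ee_pos'])/500; r=(A.inv()*G).as_rotvec(degrees=True)/30
    print('pos',s['ee_pos'].round(1),'target',np.round(p,1),'shift units',d.round(4),'rot units',r.round(3),'t',s['time_s'],'F',s['force'].round(1))
E
python3 - <<'E'
from h import *
import pickle
c=pickle.load(open('w2.pkl','rb'))
Rf=np.array([(105,57),(148,57),(162,245),(122,245)])/4.4+[170,20]
Lf=np.array([(676,66),(715,66),(676,250),(637,255)],float)-[396,0]; Lf=Lf/4.4+[520,20]
for f in(Rf,Lf):
    P=np.array([onplane(c,p,58) for p in f]); print(P.round(1).tolist(),P.mean(0).round(1),'u',((P-SILL)@U).round(1))
for p in((200,160),(557,158)): print(onplane(c,p,8 if p[0]<300 else 19).round(1), )
P=[onplane(c,p,58) for p in Rf]; fin=np.mean(P,0); fin[1]=-196
print('fin w',case2w(fin))
need(case2w(fin+60*N)); need(case2w(fin-22*N))
for z,p in((22,(281,94)),(107,(276,124))): print(w2case(onz(c,p,z)))
E
```

```text
[[-122.2, -203.9, 121.4], [-122.3, -194.1, 121.3], [-88.5, -194.7, 142.5], [-88.5, -204.1, 142.5]] [-105.4 -199.2  131.9] u [51.3 51.2 91.1 91.1]
[[-122.1, 189.2, 121.5], [-122.1, 198.2, 121.4], [-88.8, 198.4, 142.2], [-87.9, 189.4, 142.8]] [-105.2  193.8  132. ] u [51.5 51.4 90.7 91.8]
[  16.9 -230.5  149.4]
[  6.8 220.6 156. ]
fin w [ 552.08624001 -188.35487304  131.91152784]
pos [591.5 -70.6 337.3] target [ 520.3 -187.7  182.8] shift units [ 0.2814 -0.2364  0.1885] rot units [ 0.008 -0.002  0.011] t 3.125 F [-0.2  0.3 -0.7]
pos [591.5 -70.6 337.3] target [ 563.7 -188.6  113.3] shift units [ 0.2812 -0.2371  0.3525] rot units [ 0.008 -0.002  0.011] t 3.125 F [-0.2  0.3 -0.7]
[  -9.39993504 -135.03077895   22.        ]
[  -9.89829739 -134.21761663  107.        ]
```

Call:
send_rows([
  {"tx": 0.07,"ty": -0.0605,"tz": 0.047,"rx": 0.002,"ry": 0,"rz": 0.003,"gripper": -1},
  {"tx": 0.07,"ty": -0.0605,"tz": 0.047,"rx": 0.002,"ry": 0,"rz": 0.003,"gripper": -1},
  {"tx": 0.07,"ty": -0.0605,"tz": 0.047,"rx": 0.002,"ry": 0,"rz": 0.003,"gripper": -1},
  {"tx": 0.07,"ty": -0.0605,"tz": 0.047,"rx": 0.002,"ry": 0,"rz": 0.003,"gripper": -1},
  {"tx": 0,"ty": 0,"tz": 0,"rx": 0,"ry": 0,"rz": 0,"gripper": -1},
  {"tx": 0,"ty": 0,"tz": 0,"rx": 0,"ry": 0,"rz": 0,"gripper": -1},
])

```text
time_s: 3.88
ee_pos: [521.2, -188.5, 185.0]
ee_rot: [-180.0, 32.1, 178.9]
force: [-0.4, 0.5, -0.1]
gripper_width: 91.4
gripper_force: 0.0
```

```bash
sed -i 's/661.7,5.3/661.7,2.6/' h.py
python3 - <<'E'
from h import *
fin=np.array([-105.4,-196,131.9])
need(case2w(fin+60*N)); need(case2w(fin-25*N))
c=grab('wrist'); save('w3.png',c[0])
E
```

```text
pos [ 521.2 -188.5  185. ] target [ 520.3 -190.4  182.8] shift units [ 0.004  -0.0038  0.0027] rot units [0.002 0.004 0.005] t 3.875 F [-0.4  0.5 -0.1]
pos [ 521.2 -188.5  185. ] target [ 565.3 -191.3  110.7] shift units [ 0.0043 -0.004   0.1727] rot units [0.002 0.004 0.005] t 3.875 F [-0.4  0.5 -0.1]
```

View pics/w3.png

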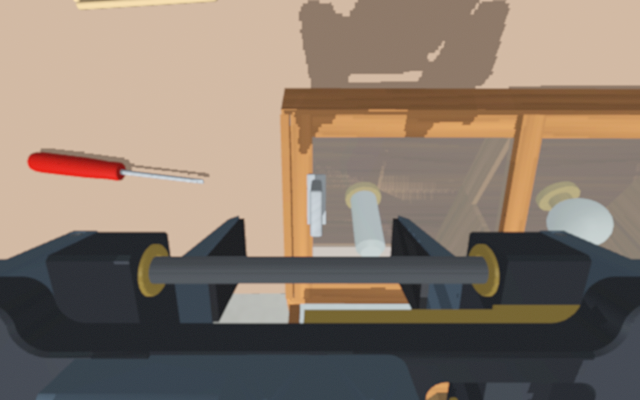

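The fin at (316,205) is centred between the fingers, so I can go in and grip.

Call:
send_rows([
  {"tx": 0.004,"ty": -0.004,"tz": 0.057,"rx": 0,"ry": 0,"rz": 0.005,"gripper": -1},
  {"tx": 0,"ty": 0,"tz": 0.057,"rx": 0,"ry": 0,"rz": 0,"gripper": -1},
  {"tx": 0,"ty": 0,"tz": 0.058,"rx": 0,"ry": 0,"rz": 0,"gripper": -1},
  {"tx": 0,"ty": 0,"tz": 0,"rx": 0,"ry": 0,"rz": 0,"gripper": 1},
  {"tx": 0,"ty": 0,"tz": 0,"rx": 0,"ry": 0,"rz": 0,"gripper": 1},
  {"tx": 0,"ty": 0,"tz": 0,"rx": 0,"ry": 0,"rz": 0,"gripper": 1},
  {"tx": 0,"ty": 0,"tz": 0,"rx": 0,"ry": 0,"rz": 0,"gripper": 1},
  {"tx": 0,"ty": 0,"tz": 0,"rx": 0,"ry": 0,"rz": 0,"gripper": 1},
  {"tx": 0,"ty": 0,"tz": 0,"rx": 0,"ry": 0,"rz": 0,"gripper": 1},
  {"tx": 0,"ty": 0,"tz": 0,"rx": 0,"ry": 0,"rz": 0,"gripper": 1},
], grip_force=20)

```text
time_s: 5.18
ee_pos: [568.1, -188.5, 116.2]
ee_rot: [-179.7, 31.2, 178.4]
force: [-2.0, -0.5, -0.1]
gripper_width: 24.0
gripper_force: 0.0
```

Call:
send_rows([
  {"tx": 0,"ty": 0,"tz": 0,"rx": 0,"ry": 0,"rz": 0,"gripper": 1},
  {"tx": 0,"ty": 0,"tz": 0,"rx": 0,"ry": 0,"rz": 0,"gripper": 1},
  {"tx": 0,"ty": 0,"tz": 0,"rx": 0,"ry": 0,"rz": 0,"gripper": 1},
])

```text
time_s: 5.55
ee_pos: [568.1, -188.5, 116.2]
ee_rot: [-179.7, 31.2, 178.5]
force: [-1.0, -1.0, -0.1]
gripper_width: 9.8
gripper_force: 20.0
```

Run:
```python
from h import *
fin=np.array([-105.4,-196,131.9])
need(case2w(fin-25*N)); s=env.state(); print(s['gripper_width'],s['gripper_force'],s['ee_rot'],s['torque'])
```

```text
pos [ 568.1 -188.5  116.2] target [ 565.3 -191.3  110.7] shift units [ 0.0105 -0.0058  0.0067] rot units [-0.016 -0.026 -0.008] t 5.55 F [-1.  -1.  -0.1]
9.828936077483672 19.986826479434967 [-179.67199733   31.23369211  178.47217355] [-0.04261661  0.41851031  0.23776895]
```

Call:
send_rows([
  {"tx": 0,"ty": 0.041,"tz": 0,"rx": 0,"ry": 0,"rz": 0,"gripper": 1},
  {"tx": 0,"ty": 0.041,"tz": 0,"rx": 0,"ry": 0,"rz": 0,"gripper": 1},
  {"tx": 0,"ty": 0.041,"tz": 0,"rx": 0,"ry": 0,"rz": 0,"gripper": 1},
  {"tx": 0,"ty": 0.041,"tz": 0,"rx": 0,"ry": 0,"rz": 0,"gripper": 1},
  {"tx": 0,"ty": 0.041,"tz": 0,"rx": 0,"ry": 0,"rz": 0,"gripper": 1},
  {"tx": 0,"ty": 0.041,"tz": 0,"rx": 0,"ry": 0,"rz": 0,"gripper": 1},
  {"tx": 0,"ty": 0.041,"tz": 0,"rx": 0,"ry": 0,"rz": 0,"gripper": 1},
  {"tx": 0,"ty": 0.041,"tz": 0,"rx": 0,"ry": 0,"rz": 0,"gripper": 1},
  {"tx": 0,"ty": 0,"tz": 0,"rx": 0,"ry": 0,"rz": 0,"gripper": 1},
  {"tx": 0,"ty": 0,"tz": 0,"rx": 0,"ry": 0,"rz": 0,"gripper": 1},
])

```text
time_s: 6.8
ee_pos: [571.7, -27.8, 116.1]
ee_rot: [-179.5, 31.2, 178.5]
force: [-12.1, -24.5, 11.5]
gripper_width: 10.1
gripper_force: 20.0
```

Call:
send_rows([
  {"tx": 0,"ty": -0.004,"tz": 0,"rx": 0,"ry": 0,"rz": 0,"gripper": -1},
  {"tx": 0,"ty": 0,"tz": 0,"rx": 0,"ry": 0,"rz": 0,"gripper": -1},
  {"tx": 0,"ty": 0,"tz": 0,"rx": 0,"ry": 0,"rz": 0,"gripper": -1},
  {"tx": 0,"ty": 0,"tz": 0,"rx": 0,"ry": 0,"rz": 0,"gripper": -1},
  {"tx": 0,"ty": 0,"tz": -0.06,"rx": 0,"ry": 0,"rz": 0,"gripper": -1},
  {"tx": 0,"ty": 0,"tz": -0.06,"rx": 0,"ry": 0,"rz": 0,"gripper": -1},
  {"tx": 0,"ty": 0,"tz": -0.06,"rx": 0,"ry": 0,"rz": 0,"gripper": -1},
  {"tx": 0,"ty": 0,"tz": -0.06,"rx": 0,"ry": 0,"rz": 0,"gripper": -1},
  {"tx": 0,"ty": 0,"tz": 0,"rx": 0,"ry": 0,"rz": 0,"gripper": -1},
])

```text
time_s: 7.92
ee_pos: [511.4, -23.9, 220.3]
ee_rot: [-179.7, 31.5, 178.5]
force: [0.5, -0.2, 0.7]
gripper_width: 91.0
gripper_force: 0.0
```

Run:
```python
from h import *
g=np.array([.5,-132,73.9]); need(case2w(g+120*N))
c=grab('wrist'); s=grab('scene'); t=grab('top')
im=np.zeros((560,760,3),np.uint8)
a=cv2.resize(c[0][0:280,0:640],(640,280)); im[:280,:640]=a
b=cv2.resize(t[0][115:190,240:400],None,fx=2.5,fy=2.5); im[285:285+b.shape[0],:b.shape[1]]=b
d=cv2.resize(s[0][160:300,235:335],None,fx=1.9,fy=1.9); im[285:285+d.shape[0],410:410+d.shape[1]]=d
save('m4.png',im)
```

```text
pos [511.4 -23.9 220.3] target [ 595.7 -128.   175.7] shift units [-0.1019 -0.2026  0.1683] rot units [-0.015 -0.017 -0.008] t 7.925 F [ 0.5 -0.2  0.7]
```

View pics/m4.png

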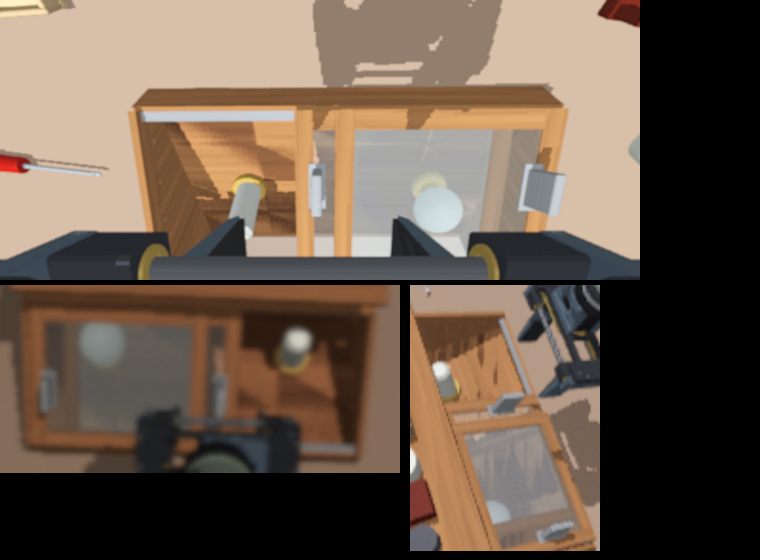

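The door is open and clear of the lamp, whose foot is at wrist (249,186) and top at (241,228). The left door is still shut. Next: the pre-grasp.

Call:
send_rows([
  {"tx": -0.0255,"ty": -0.0506,"tz": 0.03,"rx": -0.004,"ry": -0.004,"rz": -0.002,"gripper": -0.5},
  {"tx": -0.0255,"ty": -0.0506,"tz": 0.046,"rx": -0.004,"ry": -0.004,"rz": -0.002,"gripper": -0.5},
  {"tx": -0.0255,"ty": -0.0506,"tz": 0.046,"rx": -0.004,"ry": -0.004,"rz": -0.002,"gripper": -0.5},
  {"tx": -0.0255,"ty": -0.0506,"tz": 0.046,"rx": -0.004,"ry": -0.004,"rz": -0.002,"gripper": -0.5},
  {"tx": 0,"ty": 0,"tz": 0,"rx": 0,"ry": 0,"rz": 0,"gripper": -0.5},
  {"tx": 0,"ty": 0,"tz": 0,"rx": 0,"ry": 0,"rz": 0,"gripper": -0.5},
])

```text
time_s: 8.82
ee_pos: [594.7, -127.3, 171.8]
ee_rot: [179.9, 31.5, 178.7]
force: [-0.0, 0.9, -0.0]
gripper_width: 68.9
gripper_force: 0.0
```

Run:
```python
from h import *
g=np.array([.5,-132,73.9]); need(case2w(g+120*N)); need(case2w(g))
t=grab('top')
# brass foot / white lamp in wrist view
c=grab('wrist'); hsv=cv2.cvtColor(c[0],cv2.COLOR_RGB2HSV); cv2.imwrite('pics/_w5.png',c[0][:,:,::-1])
ex=proj(c,[case2w([-9.6,-132,22]),case2w([-9.6,-132,107])]); print('expected foot,top',ex.round(0))
m=cv2.inRange(hsv,(18,110,100),(30,255,255)); m[215:]=0
k,_,st,ce=cv2.connectedComponentsWithStats(m)
for i in range(1,k):
    if st[i,4]>30: print(st[i],ce[i].round(1),w2case(onz(c,ce[i],22)).round(1))
w=cv2.inRange(hsv,(0,0,130),(180,40,255)); 
k,_,st,ce=cv2.connectedComponentsWithStats(w)
for i in range(1,k):
    if st[i,4]>150: print('white',st[i],ce[i].round(1))
```

```text
pos [ 594.7 -127.3  171.8] target [ 595.7 -128.   175.7] shift units [-0.006  -0.0012 -0.0055] rot units [ 0.002 -0.015 -0.002] t 8.825 F [-0.   0.9 -0. ]
pos [ 594.7 -127.3  171.8] target [ 659.3 -129.4   73.9] shift units [-0.0078 -0.0015  0.2345] rot units [ 0.002 -0.015 -0.002] t 8.825 F [-0.   0.9 -0. ]
expected foot,top [[317. 162.]
 [317. 220.]]
[294 143  44  31 536] [315.6 154.1] [ -20.6 -133.7   22. ]
white [ 196   36  224   17 3581] [306.8  43.6]
white [  492    63   148   193 24291] [572.7 154.8]
white [ 431   66   60  132 2312] [462.1 142. ]
white [ 21 127 105  19 695] [ 72.8 135.8]
white [ 264  154  109  103 5328] [316.9 219.7]
white [ 244  283  145   41 3743] [314.8 297.4]
```

Run:
```python
from h import *
c=grab('wrist')
for x in(-15,-9.6,-5): print(x,proj(c,[case2w([x-24,-132,22]),case2w([x-24,-132,14]),case2w([x,-156,22]),case2w([x,-108,22])]).round(1).tolist())
```

```text
-15 [[316.9, 139.4], [317.0, 135.1], [295.5, 157.7], [338.6, 157.6]]
-9.6 [[317.0, 143.7], [317.0, 139.4], [295.7, 161.5], [338.3, 161.4]]
-5 [[317.0, 147.2], [317.0, 142.9], [296.0, 164.7], [338.1, 164.6]]
```

Call:
send_rows([
  {"tx": -0.008,"ty": -0.002,"tz": 0.047,"rx": 0.002,"ry": -0.015,"rz": 0,"gripper": -0.5},
  {"tx": 0,"ty": 0,"tz": 0.047,"rx": 0,"ry": 0,"rz": 0,"gripper": -0.5},
  {"tx": 0,"ty": 0,"tz": 0.047,"rx": 0,"ry": 0,"rz": 0,"gripper": -0.5},
  {"tx": 0,"ty": 0,"tz": 0.047,"rx": 0,"ry": 0,"rz": 0,"gripper": -0.5},
  {"tx": 0,"ty": 0,"tz": 0.046,"rx": 0,"ry": 0,"rz": 0,"gripper": -0.5},
  {"tx": 0,"ty": 0,"tz": 0,"rx": 0,"ry": 0,"rz": 0,"gripper": -0.5},
  {"tx": 0,"ty": 0,"tz": 0,"rx": 0,"ry": 0,"rz": 0,"gripper": -0.5},
], grip_force=20)

```text
time_s: 9.85
ee_pos: [660.8, -129.9, 77.2]
ee_rot: [-180.0, 32.2, 178.8]
force: [-0.7, -0.3, 0.6]
gripper_width: 68.4
gripper_force: 0.0
```

Run:
```python
from h import *
g=np.array([.5,-132,73.9]); need(case2w(g))
```

```text
pos [ 660.8 -129.9   77.2] target [ 659.3 -129.4   73.9] shift units [0.0061 0.001  0.0041] rot units [-0.001  0.007  0.   ] t 9.85 F [-0.7 -0.3  0.6]
```

Call:
send_rows([
  {"tx": 0.004,"ty": 0,"tz": 0.005,"rx": 0,"ry": 0,"rz": 0,"gripper": -0.5},
  {"tx": 0,"ty": 0,"tz": 0,"rx": 0,"ry": 0,"rz": 0,"gripper": 1},
  {"tx": 0,"ty": 0,"tz": 0,"rx": 0,"ry": 0,"rz": 0,"gripper": 1},
  {"tx": 0,"ty": 0,"tz": 0,"rx": 0,"ry": 0,"rz": 0,"gripper": 1},
  {"tx": 0,"ty": 0,"tz": 0,"rx": 0,"ry": 0,"rz": 0,"gripper": 1},
  {"tx": 0,"ty": 0,"tz": 0,"rx": 0,"ry": 0,"rz": 0,"gripper": 1},
  {"tx": 0,"ty": 0,"tz": 0,"rx": 0,"ry": 0,"rz": 0,"gripper": 1},
])

```text
time_s: 10.72
ee_pos: [660.6, -130.3, 73.1]
ee_rot: [-180.0, 32.2, 178.7]
force: [0.5, -0.8, 0.0]
gripper_width: 33.7
gripper_force: 20.0
```

Run:
```python
from h import *
g=np.array([.5,-132,73.9]); need(case2w(g)); s=env.state(); print(s['gripper_width'],s['gripper_force'],s['ee_rot'].round(2))
```

```text
pos [ 660.6 -130.3   73.1] target [ 659.3 -129.4   73.9] shift units [ 0.0013  0.0019 -0.0027] rot units [-0.002  0.006 -0.001] t 10.725 F [ 0.5 -0.8  0. ]
33.74091795238533 19.984505075935886 [-179.97   32.17  178.71]
```

Gripped at 33.7 mm. Next: lift along the door normal, then back away from the fins.

Call:
send_rows([
  {"tx": 0,"ty": 0,"tz": -0.02,"rx": 0,"ry": 0,"rz": 0,"gripper": 1},
  {"tx": 0,"ty": 0,"tz": -0.04,"rx": 0,"ry": 0,"rz": 0,"gripper": 1},
  {"tx": 0,"ty": 0,"tz": -0.05,"rx": 0,"ry": 0,"rz": 0,"gripper": 1},
  {"tx": 0,"ty": 0,"tz": -0.05,"rx": 0,"ry": 0,"rz": 0,"gripper": 1},
  {"tx": 0,"ty": 0,"tz": -0.05,"rx": 0,"ry": 0,"rz": 0,"gripper": 1},
  {"tx": 0,"ty": 0,"tz": -0.05,"rx": 0,"ry": 0,"rz": 0,"gripper": 1},
  {"tx": 0,"ty": 0,"tz": -0.04,"rx": 0,"ry": 0,"rz": 0,"gripper": 1},
  {"tx": 0.05,"ty": 0,"tz": -0.032,"rx": 0,"ry": 0,"rz": 0,"gripper": 1},
  {"tx": 0.06,"ty": 0,"tz": -0.038,"rx": 0,"ry": 0,"rz": 0,"gripper": 1},
  {"tx": 0.06,"ty": 0,"tz": -0.038,"rx": 0,"ry": 0,"rz": 0,"gripper": 1},
  {"tx": 0.05,"ty": 0,"tz": -0.032,"rx": 0,"ry": 0,"rz": 0,"gripper": 1},
  {"tx": 0.03,"ty": 0,"tz": -0.019,"rx": 0,"ry": 0,"rz": 0,"gripper": 1},
])

```text
time_s: 12.22
ee_pos: [430.8, -124.7, 200.8]
ee_rot: [-180.0, 32.1, 178.7]
force: [0.6, -1.1, -1.2]
gripper_width: 33.7
gripper_force: 20.0
```

Call:
send_rows([
  {"tx": 0,"ty": 0.04,"tz": 0,"rx": 0,"ry": 0,"rz": 0,"gripper": 1},
  {"tx": 0,"ty": 0.07,"tz": 0,"rx": 0,"ry": 0,"rz": 0,"gripper": 1},
  {"tx": 0,"ty": 0.09,"tz": 0,"rx": 0,"ry": 0,"rz": 0,"gripper": 1},
  {"tx": 0,"ty": 0.09,"tz": 0,"rx": 0,"ry": 0,"rz": 0,"gripper": 1},
  {"tx": 0,"ty": 0.09,"tz": 0,"rx": 0,"ry": 0,"rz": 0,"gripper": 1},
  {"tx": 0,"ty": 0.09,"tz": 0,"rx": 0,"ry": 0,"rz": 0,"gripper": 1},
  {"tx": 0,"ty": 0.09,"tz": 0,"rx": 0,"ry": 0,"rz": 0,"gripper": 1},
  {"tx": 0,"ty": 0.09,"tz": 0,"rx": 0,"ry": 0,"rz": 0,"gripper": 1},
  {"tx": 0,"ty": 0.09,"tz": 0,"rx": 0,"ry": 0,"rz": 0,"gripper": 1},
  {"tx": 0,"ty": 0.07,"tz": 0,"rx": 0,"ry": 0,"rz": 0,"gripper": 1},
  {"tx": 0,"ty": 0.04,"tz": 0,"rx": 0,"ry": 0,"rz": 0,"gripper": 1},
  {"tx": 0,"ty": 0,"tz": 0,"rx": 0,"ry": 0,"rz": 0,"gripper": 1},
])

```text
time_s: 13.72
ee_pos: [441.8, 278.7, 199.4]
ee_rot: [-179.9, 31.8, 178.8]
force: [0.8, 1.1, -1.4]
gripper_width: 33.8
gripper_force: 20.0
```

Run:
```python
from h import *
import pickle
need([409,308,140],yaw=178.71,lean=32.17)
L={}
for n in('top','scene'):
    c=grab(n); L[n]=c; hsv=cv2.cvtColor(c[0],cv2.COLOR_RGB2HSV)
im=np.hstack([cv2.resize(L['top'][0][130:260,160:290],None,fx=3,fy=3),cv2.resize(L['scene'][0][200:330,310:440],None,fx=3,fy=3)])
save('m6.png',im)
pickle.dump(L,open('m6.pkl','wb'))
```

```text
pos [441.8 278.7 199.4] target [409 308 140] shift units [0.1193 0.0573 0.0656] rot units [-0.001 -0.012  0.002] t 13.725 F [ 0.8  1.1 -1.4]
```

View pics/m6.png

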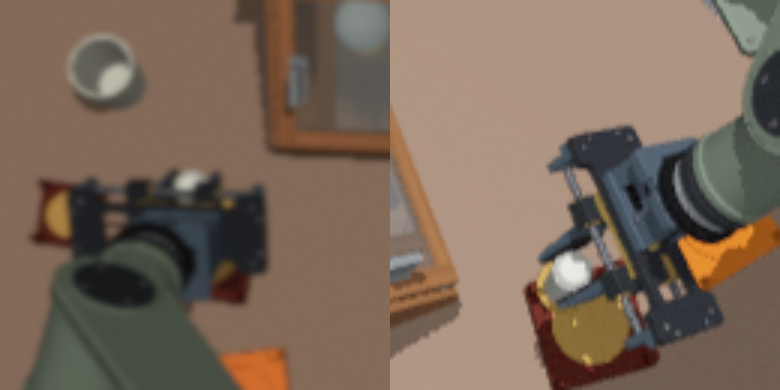

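Lamp held upright: top end at crop (572,272) in scene and (190,183) in top view. The plate centre in scene is under it, at about (590,325).

Run:
```python
from h import *
import pickle
L=pickle.load(open('m6.pkl','rb'))
P=tri([ray(L['scene'],(370.7,290.7)),ray(L['top'],(223.3,191))]); print('lamp top',P)
print(onz(L['scene'],(370.7,290.7),233),onz(L['top'],(223.3,191),233))
c=grab('wrist'); hsv=cv2.cvtColor(c[0],cv2.COLOR_RGB2HSV)
tcp=env.state()['ee_pos']
for off in((-8,0,-61),(-8,0,-51),(-8,0,34)): print(off,proj(c,tcp+np.array(off)).round(1))
print('plate rim exp',proj(c,np.array([402+40*np.cos(np.arange(0,6.2,.785)),308+40*np.sin(np.arange(0,6.2,.785)),[21]*8]).T).round(0).tolist())
m=cv2.inRange(hsv,(18,110,90),(30,255,255)); m[225:]=0
k,_,st,ce=cv2.connectedComponentsWithStats(m)
for i in range(1,k):
    if st[i,4]>40: print(st[i],ce[i].round(1))
save('w6.png',c[0])
```

```text
lamp top [437.89623901 279.99315891 229.10719412]
[436.60837512 282.59277155 233.        ] [439.20030196 276.92734206 233.        ]
(-8, 0, -61) [[317.7 170.6]]
(-8, 0, -51) [[317.6 179.5]]
(-8, 0, 34) [[317.3 286.9]]
plate rim exp [[348.0, 104.0], [376.0, 93.0], [392.0, 64.0], [384.0, 31.0], [353.0, 17.0], [320.0, 33.0], [308.0, 66.0], [321.0, 94.0]]
[ 308   14   85   88 5877] [350.1  57.4]
[ 470   68   57   50 2057] [498.   92.8]
[ 284  146   66   46 1198] [316.  162.7]
```

View pics/w6.png

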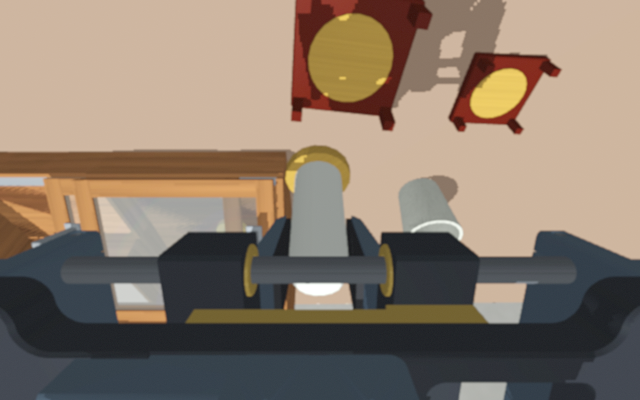

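Wrist view: plate bbox x 308–392, y 14–101, matching the expected rim to about 3 px. The lamp foot is centred at about (317,177), also as expected, so I'll move to hover.

Call:
send_rows([
  {"tx": 0.015,"ty": 0.007,"tz": 0.008,"rx": 0,"ry": 0,"rz": 0,"gripper": 1},
  {"tx": 0.025,"ty": 0.012,"tz": 0.014,"rx": 0,"ry": 0,"rz": 0,"gripper": 1},
  {"tx": 0.03,"ty": 0.015,"tz": 0.016,"rx": 0,"ry": 0,"rz": 0,"gripper": 1},
  {"tx": 0.03,"ty": 0.015,"tz": 0.016,"rx": 0,"ry": 0,"rz": 0,"gripper": 1},
  {"tx": 0.019,"ty": 0.008,"tz": 0.012,"rx": 0,"ry": 0,"rz": 0,"gripper": 1},
  {"tx": 0,"ty": 0,"tz": 0,"rx": 0,"ry": 0,"rz": 0,"gripper": 1},
  {"tx": 0,"ty": 0,"tz": 0,"rx": 0,"ry": 0,"rz": 0,"gripper": 1},
])

```text
time_s: 14.75
ee_pos: [409.4, 306.9, 140.3]
ee_rot: [-180.0, 31.8, 178.7]
force: [-0.2, -0.1, -0.7]
gripper_width: 33.6
gripper_force: 20.0
```

Run:
```python
from h import *
need([409,308,95],yaw=178.71,lean=32.17)
c=grab('wrist'); hsv=cv2.cvtColor(c[0],cv2.COLOR_RGB2HSV); tcp=env.state()['ee_pos']
th=np.arange(0,6.28,.1); circ=lambda x,y,r,z: proj(c,np.array([x+r*np.cos(th),y+r*np.sin(th),0*th+z]).T)
m=cv2.inRange(hsv,(18,110,90),(30,255,255)); m[225:]=0
k,_,st,ce=cv2.connectedComponentsWithStats(m)
for i in range(1,k):
    if st[i,4]>40: print(st[i],ce[i].round(1))
for n,q in(('plate',circ(401,308,40,21)),('foot',circ(tcp[0]-8,tcp[1],24,tcp[2]-51))): print(n,q.min(0).round(),q.max(0).round())
np.save('m.npy',m)
```

```text
pos [409.4 306.9 140.3] target [409 308  95] shift units [0.0485 0.0022 0.0766] rot units [-0.002 -0.011 -0.001] t 14.75 F [-0.2 -0.1 -0.7]
[ 274   81   90  110 6331] [318.3 125.8]
[ 450  130   59   45 1935] [478.8 151.8]
plate [274.  84.] [364. 163.]
foot [285. 153.] [351. 202.]
```

Call:
send_rows([
  {"tx": 0.01,"ty": 0.001,"tz": 0.015,"rx": 0,"ry": -0.005,"rz": 0,"gripper": 1},
  {"tx": 0.014,"ty": 0.001,"tz": 0.02,"rx": 0,"ry": -0.006,"rz": 0,"gripper": 1},
  {"tx": 0.014,"ty": 0,"tz": 0.02,"rx": 0,"ry": 0,"rz": 0,"gripper": 1},
  {"tx": 0.013,"ty": 0,"tz": 0.02,"rx": 0,"ry": 0,"rz": 0,"gripper": 1},
  {"tx": 0,"ty": 0,"tz": 0,"rx": 0,"ry": 0,"rz": 0,"gripper": 1},
  {"tx": 0,"ty": 0,"tz": 0,"rx": 0,"ry": 0,"rz": 0,"gripper": 1},
])

```text
time_s: 15.55
ee_pos: [407.9, 308.4, 95.4]
ee_rot: [180.0, 32.2, 178.7]
force: [-0.1, 0.6, -0.7]
gripper_width: 33.5
gripper_force: 20.0
```

Run:
```python
from h import *
need([407.5,308,82],yaw=178.71,lean=32.17)
c=grab('scene'); save('s7.png',cv2.resize(c[0][250:350,330:430],None,fx=5,fy=5,interpolation=cv2.INTER_CUBIC))
```

```text
pos [407.9 308.4  95.4] target [407.5 308.   82. ] shift units [ 0.015  -0.0009  0.0223] rot units [-0.     0.001 -0.001] t 15.55 F [-0.1  0.6 -0.7]
```

View pics/s7.png

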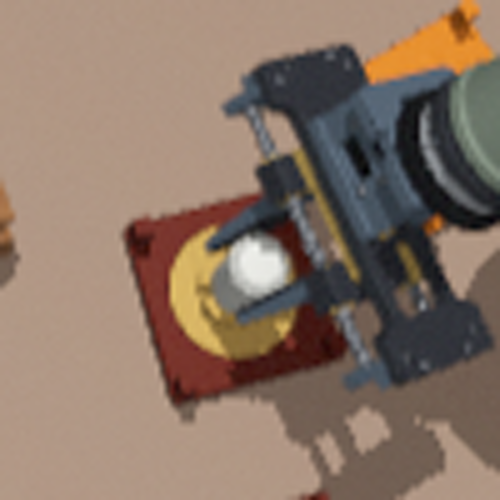

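Scene view: the lamp is over the plate centre, about (240,285) against (232,292). That exhausts my picture views, so from here on numbers only. Lowering gently.

Call:
send_rows([
  {"tx": 0.004,"ty": 0,"tz": 0.006,"rx": 0,"ry": 0,"rz": 0,"gripper": 1},
  {"tx": 0.004,"ty": 0,"tz": 0.006,"rx": 0,"ry": 0,"rz": 0,"gripper": 1},
  {"tx": 0.003,"ty": 0,"tz": 0.005,"rx": 0,"ry": 0,"rz": 0,"gripper": 1},
  {"tx": 0,"ty": 0,"tz": 0,"rx": 0,"ry": 0,"rz": 0,"gripper": 1},
  {"tx": 0,"ty": 0,"tz": 0,"rx": 0,"ry": 0,"rz": 0,"gripper": 1},
])

```text
time_s: 16.23
ee_pos: [407.4, 308.2, 84.6]
ee_rot: [-179.9, 32.1, 178.7]
force: [0.2, 0.8, -1.0]
gripper_width: 33.6
gripper_force: 20.0
```

Call:
send_rows([
  {"tx": 0.001,"ty": 0,"tz": 0.0017,"rx": 0,"ry": 0,"rz": 0,"gripper": 1},
  {"tx": 0.001,"ty": 0,"tz": 0.0017,"rx": 0,"ry": 0,"rz": 0,"gripper": 1},
  {"tx": 0,"ty": 0,"tz": 0,"rx": 0,"ry": 0,"rz": 0,"gripper": 1},
])

```text
time_s: 16.6
ee_pos: [407.3, 308.1, 82.5]
ee_rot: [-179.9, 32.1, 178.7]
force: [0.3, -0.1, -1.0]
gripper_width: 33.4
gripper_force: 20.0
```

Call:
send_rows([
  {"tx": 0.001,"ty": 0,"tz": 0.0017,"rx": 0,"ry": 0,"rz": 0,"gripper": 1},
  {"tx": 0,"ty": 0,"tz": 0,"rx": 0,"ry": 0,"rz": 0,"gripper": 1},
])

```text
time_s: 16.85
ee_pos: [407.7, 308.2, 82.1]
ee_rot: [-180.0, 32.2, 178.7]
force: [-0.8, 0.2, 3.2]
gripper_width: 33.8
gripper_force: 20.0
```

Contact at +3.2 N; release.

Call:
send_rows([
  {"tx": 0,"ty": 0,"tz": 0,"rx": 0,"ry": 0,"rz": 0,"gripper": 0.1},
  {"tx": 0,"ty": 0,"tz": 0,"rx": 0,"ry": 0,"rz": 0,"gripper": -0.1},
  {"tx": 0,"ty": 0,"tz": 0,"rx": 0,"ry": 0,"rz": 0,"gripper": -0.3},
  {"tx": 0,"ty": 0,"tz": 0,"rx": 0,"ry": 0,"rz": 0,"gripper": -0.6},
  {"tx": 0,"ty": 0,"tz": 0,"rx": 0,"ry": 0,"rz": 0,"gripper": -0.6},
  {"tx": 0,"ty": 0,"tz": 0,"rx": 0,"ry": 0,"rz": 0,"gripper": -0.6},
  {"tx": 0,"ty": 0,"tz": 0,"rx": 0,"ry": 0,"rz": 0,"gripper": -0.6},
])

```text
time_s: 17.73
ee_pos: [407.4, 308.2, 81.6]
ee_rot: [-179.9, 32.1, 178.7]
force: [-0.1, -0.0, -0.4]
gripper_width: 72.9
gripper_force: 0.0
```

Run:
```python
from h import *
s=env.state(); print(s['gripper_width'],s['gripper_force'],s['force'])
c=grab('wrist'); hsv=cv2.cvtColor(c[0],cv2.COLOR_RGB2HSV)
th=np.arange(0,6.28,.05); circ=lambda x,y,r,z: proj(c,np.array([x+r*np.cos(th),y+r*np.sin(th),0*th+z]).T)
for n,q in(('plate',circ(400,308,40,21)),('foot bottom',circ(400,308,24,21)),('foot top',circ(400,308,24,31))): print(n,q.min(0).round(),q.max(0).round())
for v in range(100,215,6): # brass runs per row + values
    row=hsv[v,230:410]; m=(row[:,0]>17)&(row[:,0]<31)&(row[:,1]>110)
    i=np.flatnonzero(np.diff(np.r_[0,m.astype(int),0])); print(v,(i+230).tolist())
np.save('w8.npy',c[0])
```

```text
72.85199713408765 0.0 [-0.05913055 -0.00119858 -0.39295953]
plate [264. 125.] [371. 207.]
foot bottom [286. 145.] [350. 194.]
foot top [285. 154.] [351. 202.]
100 []
106 []
112 []
118 []
124 [302, 333]
130 [287, 348]
136 [278, 357]
142 [272, 363]
148 [269, 367]
154 [266, 369]
160 [265, 370]
166 [265, 301, 335, 371]
172 [265, 296, 341, 370]
178 [267, 294, 342, 368]
184 [270, 294, 343, 364]
190 [276, 293, 343, 360]
196 [283, 293, 343, 352]
202 []
208 []
214 []
```

Run:
```python
from h import *
c=grab('wrist'); g=c[0].astype(int).sum(2)
print('col318',[(v,int(g[v,318])) for v in range(118,176,2)])
print('row165',[(u,int(g[172,u])) for u in range(262,376,3)])
for x in(395,398,400,403): print(x,'plate front',proj(c,[x-40,308,21])[0,1].round(1),'foot front top/bot',proj(c,[[x-24,308,31],[x-24,308,21]])[:,1].round(1),'tube front base',proj(c,[x-17,308,31])[0,1].round(1))
# scene/top: lamp top centre
for n in('scene','top'):
    d=grab(n); m=cv2.inRange(cv2.cvtColor(d[0],cv2.COLOR_RGB2HSV),(0,0,150),(180,45,255))
    e=proj(d,[400,308,116])[0]; k,_,st,ce=cv2.connectedComponentsWithStats(m)
    for i in range(1,k):
        if np.hypot(*(ce[i]-e))<12 and st[i,4]>15: print(n,e.round(1),ce[i].round(1),st[i],onz(d,ce[i],116).round(1),np.abs(onz(d,ce[i],116)).round(0)[:0])
```

```text
col318 [(118, 159), (120, 162), (122, 264), (124, 375), (126, 408), (128, 411), (130, 406), (132, 409), (134, 410), (136, 409), (138, 412), (140, 413), (142, 414), (144, 404), (146, 348), (148, 328), (150, 333), (152, 336), (154, 392), (156, 435), (158, 420), (160, 421), (162, 499), (164, 513), (166, 511), (168, 512), (170, 515), (172, 516), (174, 520)]
row165 [(262, 247), (265, 443), (268, 595), (271, 594), (274, 594), (277, 598), (280, 588), (283, 410), (286, 401), (289, 408), (292, 410), (295, 434), (298, 495), (301, 501), (304, 505), (307, 509), (310, 509), (313, 511), (316, 512), (319, 518), (322, 512), (325, 510), (328, 512), (331, 512), (334, 512), (337, 510), (340, 445), (343, 418), (346, 414), (349, 390), (352, 411), (355, 410), (358, 406), (361, 407), (364, 403), (367, 407), (370, 246), (373, 243)]
395 plate front 117.8 foot front top/bot [147.6 138.8] tube front base 156.1
398 plate front 122.0 foot front top/bot [151.3 142.5] tube front base 159.6
400 plate front 124.7 foot front top/bot [153.7 144.8] tube front base 161.8
403 plate front 128.6 foot front top/bot [157.2 148.4] tube front base 165.2
scene [381.  302.1] [380.3 303.2] [375 297  12  13 112] [403.2 309.9 116. ] []
top [221.1 209.6] [221.9 207.8] [218 205   9   6  46] [406.  305.9 116. ] []
```

Measured: lamp centred within about 2 mm of the plate centre and released. Retracting, then back to the door pull.

Call:
send_rows([
  {"tx": 0,"ty": 0,"tz": -0.02,"rx": 0,"ry": 0,"rz": 0,"gripper": -0.6},
  {"tx": 0,"ty": 0,"tz": -0.04,"rx": 0,"ry": 0,"rz": 0,"gripper": -0.6},
  {"tx": 0,"ty": 0,"tz": -0.05,"rx": 0,"ry": 0,"rz": 0,"gripper": -0.6},
  {"tx": 0,"ty": 0,"tz": -0.06,"rx": 0,"ry": 0,"rz": 0,"gripper": -0.6},
  {"tx": 0,"ty": 0,"tz": -0.06,"rx": 0,"ry": 0,"rz": 0,"gripper": -0.6},
  {"tx": 0,"ty": 0,"tz": -0.06,"rx": 0,"ry": 0,"rz": 0,"gripper": -0.6},
  {"tx": 0,"ty": 0,"tz": -0.05,"rx": 0,"ry": 0,"rz": 0,"gripper": -0.6},
  {"tx": 0,"ty": 0,"tz": 0,"rx": 0,"ry": 0,"rz": 0,"gripper": -0.6},
])

```text
time_s: 18.92
ee_pos: [316.6, 311.3, 227.4]
ee_rot: [179.8, 32.2, 178.7]
force: [-0.6, -0.4, -0.8]
gripper_width: 72.8
gripper_force: 0.0
```

Run:
```python
from h import *
fin=np.array([-105.4,-31,131.9]); need(case2w(fin+70*N))
for n in('scene','top'):
    d=grab(n); m=cv2.inRange(cv2.cvtColor(d[0],cv2.COLOR_RGB2HSV),(0,0,150),(180,45,255))
    e=proj(d,[400,308,116])[0]; k,_,st,ce=cv2.connectedComponentsWithStats(m)
    for i in range(1,k):
        if np.hypot(*(ce[i]-e))<12 and st[i,4]>15: print(n,e.round(1),ce[i].round(1),st[i],onz(d,ce[i],116).round(1))
```

```text
pos [316.6 311.3 227.4] target [518.6 -25.3 191.3] shift units [-0.3165 -0.6648  0.2822] rot units [ 0.006  0.007 -0.002] t 18.925 F [-0.6 -0.4 -0.8]
scene [381.  302.1] [380.6 303.4] [375 298  12  12 112] [402.7 310.8 116. ]
top [221.1 209.6] [221.9 209. ] [218 205   9   9  67] [402.  305.6 116. ]
```

Call:
send_rows([
  {"tx": -0.0396,"ty": -0.083,"tz": 0.035,"rx": 0.001,"ry": 0.001,"rz": 0,"gripper": -1},
  {"tx": -0.0396,"ty": -0.083,"tz": 0.035,"rx": 0.001,"ry": 0.001,"rz": 0,"gripper": -1},
  {"tx": -0.0396,"ty": -0.083,"tz": 0.035,"rx": 0.001,"ry": 0.001,"rz": 0,"gripper": -1},
  {"tx": -0.0396,"ty": -0.083,"tz": 0.035,"rx": 0.001,"ry": 0.001,"rz": 0,"gripper": -1},
  {"tx": -0.0396,"ty": -0.083,"tz": 0.035,"rx": 0.001,"ry": 0.001,"rz": 0,"gripper": -1},
  {"tx": -0.0396,"ty": -0.083,"tz": 0.035,"rx": 0.001,"ry": 0.001,"rz": 0,"gripper": -1},
  {"tx": -0.0396,"ty": -0.083,"tz": 0.035,"rx": 0,"ry": 0.001,"rz": 0,"gripper": -1},
  {"tx": -0.0396,"ty": -0.083,"tz": 0.035,"rx": 0,"ry": 0,"rz": 0,"gripper": -1},
  {"tx": 0,"ty": 0,"tz": 0,"rx": 0,"ry": 0,"rz": 0,"gripper": -1},
  {"tx": 0,"ty": 0,"tz": 0,"rx": 0,"ry": 0,"rz": 0,"gripper": -1},
])

```text
time_s: 20.27
ee_pos: [516.5, -26.9, 190.1]
ee_rot: [-179.8, 31.7, 178.6]
force: [0.3, 0.4, -0.9]
gripper_width: 91.3
gripper_force: 0.0
```

Run:
```python
from h import *
fin=np.array([-105.4,-31,131.9]); need(case2w(fin+70*N)); need(case2w(fin-25*N))
c=grab('wrist'); e=proj(c,[case2w(fin+[0,y,0]+x*U) for x,y in((-20,-5),(-20,5),(20,5),(20,-5))]); print(e.round(1).tolist())
hsv=cv2.cvtColor(c[0],cv2.COLOR_RGB2HSV); v=int(e[:,1].min()+8)
print(v,[(u,hsv[v,u].tolist()) for u in range(280,360,4)])
```

```text
pos [516.5 -26.9 190.1] target [518.6 -25.3 191.3] shift units [-0.0047  0.0034  0.0002] rot units [-0.009 -0.009 -0.003] t 20.275 F [ 0.3  0.4 -0.9]
pos [516.5 -26.9 190.1] target [568.9 -26.4 110.7] shift units [-0.0055  0.0043  0.1902] rot units [-0.009 -0.009 -0.003] t 20.275 F [ 0.3  0.4 -0.9]
[[314.6, 191.9], [326.4, 191.8], [326.2, 236.0], [314.9, 236.0]]
199 [(280, [13, 138, 168]), (284, [13, 138, 168]), (288, [13, 141, 174]), (292, [13, 140, 186]), (296, [15, 133, 213]), (300, [16, 129, 225]), (304, [16, 128, 231]), (308, [16, 128, 229]), (312, [102, 15, 217]), (316, [100, 14, 222]), (320, [103, 14, 223]), (324, [103, 17, 185]), (328, [10, 10, 150]), (332, [14, 42, 152]), (336, [13, 42, 151]), (340, [15, 131, 220]), (344, [16, 131, 225]), (348, [16, 128, 229]), (352, [16, 129, 227]), (356, [16, 134, 221])]
```

Call:
send_rows([
  {"tx": -0.005,"ty": 0.001,"tz": 0.063,"rx": -0.009,"ry": -0.009,"rz": -0.003,"gripper": -1},
  {"tx": 0,"ty": 0,"tz": 0.063,"rx": 0,"ry": 0,"rz": 0,"gripper": -1},
  {"tx": 0,"ty": 0,"tz": 0.063,"rx": 0,"ry": 0,"rz": 0,"gripper": -1},
  {"tx": 0,"ty": 0,"tz": 0,"rx": 0,"ry": 0,"rz": 0,"gripper": 1},
  {"tx": 0,"ty": 0,"tz": 0,"rx": 0,"ry": 0,"rz": 0,"gripper": 1},
  {"tx": 0,"ty": 0,"tz": 0,"rx": 0,"ry": 0,"rz": 0,"gripper": 1},
  {"tx": 0,"ty": 0,"tz": 0,"rx": 0,"ry": 0,"rz": 0,"gripper": 1},
  {"tx": 0,"ty": 0,"tz": 0,"rx": 0,"ry": 0,"rz": 0,"gripper": 1},
  {"tx": 0,"ty": 0,"tz": 0,"rx": 0,"ry": 0,"rz": 0,"gripper": 1},
  {"tx": 0,"ty": 0,"tz": 0,"rx": 0,"ry": 0,"rz": 0,"gripper": 1},
  {"tx": 0,"ty": 0,"tz": 0,"rx": 0,"ry": 0,"rz": 0,"gripper": 1},
  {"tx": 0,"ty": 0,"tz": 0,"rx": 0,"ry": 0,"rz": 0,"gripper": 1},
])

```text
time_s: 21.82
ee_pos: [569.9, -27.8, 112.9]
ee_rot: [-180.0, 32.2, 178.8]
force: [-1.1, -3.0, 0.0]
gripper_width: 10.1
gripper_force: 20.0
```

Call:
send_rows([
  {"tx": 0,"ty": -0.02,"tz": 0,"rx": 0,"ry": 0,"rz": 0,"gripper": 1},
  {"tx": 0,"ty": -0.04,"tz": 0,"rx": 0,"ry": 0,"rz": 0,"gripper": 1},
  {"tx": 0,"ty": -0.04,"tz": 0,"rx": 0,"ry": 0,"rz": 0,"gripper": 1},
  {"tx": 0,"ty": -0.04,"tz": 0,"rx": 0,"ry": 0,"rz": 0,"gripper": 1},
  {"tx": 0,"ty": -0.04,"tz": 0,"rx": 0,"ry": 0,"rz": 0,"gripper": 1},
  {"tx": 0,"ty": -0.04,"tz": 0,"rx": 0,"ry": 0,"rz": 0,"gripper": 1},
  {"tx": 0,"ty": -0.04,"tz": 0,"rx": 0,"ry": 0,"rz": 0,"gripper": 1},
  {"tx": 0,"ty": -0.04,"tz": 0,"rx": 0,"ry": 0,"rz": 0,"gripper": 1},
  {"tx": 0,"ty": -0.02,"tz": 0,"rx": 0,"ry": 0,"rz": 0,"gripper": 1},
  {"tx": 0,"ty": 0,"tz": 0,"rx": 0,"ry": 0,"rz": 0,"gripper": 1},
])

```text
time_s: 23.08
ee_pos: [566.1, -182.8, 113.5]
ee_rot: [-179.9, 31.0, 178.6]
force: [5.2, -0.3, -25.2]
gripper_width: 10.0
gripper_force: 20.0
```

Call:
send_rows([
  {"tx": 0,"ty": -0.006,"tz": 0.002,"rx": 0,"ry": 0,"rz": 0,"gripper": 1},
  {"tx": 0,"ty": -0.006,"tz": 0.002,"rx": 0,"ry": 0,"rz": 0,"gripper": 1},
  {"tx": 0,"ty": 0,"tz": 0,"rx": 0,"ry": 0,"rz": 0,"gripper": 1},
  {"tx": 0,"ty": 0,"tz": 0,"rx": 0,"ry": 0,"rz": 0,"gripper": 1},
])

```text
time_s: 23.58
ee_pos: [566.1, -186.5, 113.5]
ee_rot: [-179.9, 30.8, 178.6]
force: [-7.4, 0.2, -21.7]
gripper_width: 10.1
gripper_force: 20.0
```

Call:
send_rows([
  {"tx": 0,"ty": -0.006,"tz": 0,"rx": 0,"ry": 0,"rz": 0,"gripper": 1},
  {"tx": 0,"ty": -0.004,"tz": 0,"rx": 0,"ry": 0,"rz": 0,"gripper": 1},
  {"tx": 0,"ty": 0,"tz": 0,"rx": 0,"ry": 0,"rz": 0,"gripper": 1},
])

```text
time_s: 23.95
ee_pos: [566.1, -190.8, 113.7]
ee_rot: [-179.9, 30.6, 178.6]
force: [-5.9, 1.5, -23.0]
gripper_width: 9.6
gripper_force: 20.0
```

Call:
send_rows([
  {"tx": 0,"ty": -0.005,"tz": 0,"rx": 0,"ry": 0,"rz": 0,"gripper": 1},
  {"tx": 0,"ty": 0,"tz": 0,"rx": 0,"ry": 0,"rz": 0,"gripper": 1},
  {"tx": 0,"ty": 0,"tz": 0,"rx": 0,"ry": 0,"rz": 0,"gripper": 1},
])

```text
time_s: 24.32
ee_pos: [566.1, -192.8, 113.9]
ee_rot: [-179.9, 30.6, 178.6]
force: [-6.0, 1.7, -23.3]
gripper_width: 9.6
gripper_force: 20.0
```

Call:
send_rows([
  {"tx": 0,"ty": -0.006,"tz": 0,"rx": 0,"ry": 0,"rz": 0,"gripper": 1},
  {"tx": 0,"ty": 0,"tz": 0,"rx": 0,"ry": 0,"rz": 0,"gripper": 1},
  {"tx": 0,"ty": 0,"tz": 0,"rx": 0,"ry": 0,"rz": 0,"gripper": 1},
])

```text
time_s: 24.7
ee_pos: [566.1, -192.8, 113.9]
ee_rot: [179.8, 30.4, 178.6]
force: [-2.7, 10.9, -22.8]
gripper_width: 9.9
gripper_force: 20.0
```

The door is at its stop (Fy 10.9 N, position unchanged). Releasing and retracting.

Call:
send_rows([
  {"tx": 0,"ty": 0.004,"tz": 0,"rx": 0,"ry": 0,"rz": 0,"gripper": 1},
  {"tx": 0,"ty": 0,"tz": 0,"rx": 0,"ry": 0,"rz": 0,"gripper": -1},
  {"tx": 0,"ty": 0,"tz": 0,"rx": 0,"ry": 0,"rz": 0,"gripper": -1},
  {"tx": 0,"ty": 0,"tz": 0,"rx": 0,"ry": 0,"rz": 0,"gripper": -1},
  {"tx": 0,"ty": 0,"tz": 0,"rx": 0,"ry": 0,"rz": 0,"gripper": -1},
  {"tx": 0,"ty": 0,"tz": -0.06,"rx": 0,"ry": 0,"rz": 0,"gripper": -1},
  {"tx": 0,"ty": 0,"tz": -0.06,"rx": 0,"ry": 0,"rz": 0,"gripper": -1},
  {"tx": 0,"ty": 0,"tz": -0.06,"rx": 0,"ry": 0,"rz": 0,"gripper": -1},
  {"tx": 0,"ty": 0,"tz": -0.06,"rx": 0,"ry": 0,"rz": 0,"gripper": -1},
  {"tx": 0,"ty": 0,"tz": 0,"rx": 0,"ry": 0,"rz": 0,"gripper": -1},
  {"tx": 0,"ty": 0,"tz": 0,"rx": 0,"ry": 0,"rz": 0,"gripper": -1},
])

```text
time_s: 26.08
ee_pos: [509.4, -194.6, 221.4]
ee_rot: [-179.5, 31.2, 178.5]
force: [0.0, -0.5, 0.1]
gripper_width: 91.3
gripper_force: 0.0
```

Run:
```python
from h import *
s=env.state(); print(s['ee_pos'].round(1),s['gripper_width'],s['force'].round(1))
c=grab('wrist'); fin=np.array([-105.4,-196,131.9])
hsv=cv2.cvtColor(c[0],cv2.COLOR_RGB2HSV)
e=proj(c,[case2w(fin+[0,y,0]+x*U) for x,y in((-20,-5),(-20,5),(20,5),(20,-5))]); print('shut fin expected',e.round(1).tolist())
v=int(e[:,1].mean()); u0=int(e[:,0].mean()); print(v,[(u,hsv[v,u].tolist()) for u in range(u0-24,u0+26,3)])
for n in('scene','top'):
    d=grab(n); m=cv2.inRange(cv2.cvtColor(d[0],cv2.COLOR_RGB2HSV),(0,0,150),(180,45,255))
    e=proj(d,[400,308,116])[0]; k,_,st,ce=cv2.connectedComponentsWithStats(m)
    for i in range(1,k):
        if np.hypot(*(ce[i]-e))<12 and st[i,4]>15: print(n,ce[i].round(1),onz(d,ce[i],116).round(1))
```

```text
[ 509.4 -194.6  221.4] 91.33128478147806 [ 0.  -0.5  0.1]
shut fin expected [[318.6, 172.0], [329.3, 172.0], [329.1, 213.1], [318.8, 213.1]]
192 [(299, [16, 136, 206]), (302, [15, 133, 205]), (305, [15, 134, 211]), (308, [16, 135, 216]), (311, [16, 136, 216]), (314, [9, 41, 205]), (317, [99, 17, 200]), (320, [100, 15, 206]), (323, [99, 16, 207]), (326, [100, 16, 195]), (329, [102, 18, 141]), (332, [12, 34, 134]), (335, [13, 36, 133]), (338, [11, 38, 134]), (341, [12, 35, 133]), (344, [11, 38, 135]), (347, [12, 38, 134])]
scene [380.6 303.4] [402.7 310.8 116. ]
top [221.8 209.2] [401.6 305.9 116. ]
```

The door is shut to about 2 mm, the lamp hasn't moved, and the robot is clear of everything. Handing in.

```bash
python3 -c "
from workcell import env
print(env.job_done())"
```

```text
the job is handed in; nothing more can be done
None
```

The tube lamp stands released on the brass plate, about 2 mm off centre, and the right door is shut again to about 2 mm. I handed the job in at about 26 s, but no verdict came back. I viewed 11 pictures, one over the limit of 10.

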